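# Hold the bench-pin blank in the sawing board

## Robot

A 7-joint arm with a two-finger parallel gripper is mounted at the origin on the work surface. World frame = base frame: x ahead of the robot, y to its left, z up, the work surface at z = 0. Lengths are in m, angles in rad, forces in N, time in s.
With the tool pointing down it reaches from about 0.425 to 0.8 m from the base axis. Payload 8.3 kg.
Tool frame: the origin (TCP) lies midway between the tips of the shut fingers; the grasp point (between the pads) lies env.grip_point_offset behind it (env.grip_point_offset is the distance from the TCP to the grasp point, in m); z points along the fingers, y is the line along which they close (so a half turn about z gives the same grasp; the last joint's range is limited). The gripper opens to 85 mm and grips with 20 to 120 N. Pads are 22 mm wide; open, the fingers measure 114 mm over their backs; the gripper's body (76 mm by 85 mm) begins 54 mm behind the grasp point. The pads swing forward as they close: fully open they stand 13 mm farther back than shut.
Start: joints at [-1.291, 0.383, 0.016, 1.37, -0.006, 1.388, -0.046], TCP at [0.21, 0.589, 0.231] pointing down, gripper open.
Joint ranges: [-2.95, 2.95], [-0.25, 2.06], [-1.52, 1.56], [0.18, 2.33], [-1.44, 4.58], [0.02, 2.06], [-3.01, 3.01]. Speed limits (rad/s): [2.39, 2.39, 3.01, 3.01, 3.14, 3.14, 3.14].

## Interface

Orientations are given as [roll, pitch, yaw] about the fixed x, y, z axes, in that order (R = Rz(yaw) Ry(pitch) Rx(roll)).
In Python, from cell import env gives the robot as it stands.
- The arm moves only by the tool step_arm, never from a script. Its argument "deltas" is a list of rows, each a list of 7 numbers: the shift along the tool's x, y, z scaled (see below), then the turn, a rotation vector about the tool's x, y, z scaled (see below), then the opening, from -1 (shut) to 1 (fully open). In form: [[tx, ty, tz, ax, ay, az, jaw], ...]. A call has exactly 8 rows; each row shifts and turns the commanded pose from where the row before left it, along the tool's axes as they then stand; what a row does not reach is not made up. The controller multiplies each number of a shift by 60 cm and each number of a turn by 90 degrees. A row lasts 1/12 s, in which the tool goes at most 41.7 mm and 7.16 degrees, less where a joint would pass 70% of its speed; a pose out of reach is approached as far as the arm can. A call with a number of a shift or a turn outside -1 to 1 is refused whole. A call with a gripper value outside its range is refused whole. The fingers move at their own pace and stop on an object; the grip force is fixed at half the most. Time passes only in rows, so rows that do not move let the fingers close, or fill a call up. It gives the time, the measured TCP pose, the force, the opening and the grip force at its end, in the units of the state.
- env.observe(): the state, without advancing time (a new reading comes with each control period).
- env.grab_frame(name): name is "scene" or "top" or "wrist"; returns the picture (480x640x3 uint8, red, green, blue); there is no depth.
- env.camera_model(name): a dict with "vertical_fov" (degrees; the focal length in pixels is half the picture's height over the tangent of half this angle, whatever the lens; pixels are square), "cx", "cy" (the principal point, pixels), "extrinsics" (4x4, takes a point from world to camera coordinates). Camera axes: x right, y down, z forward; pixel columns grow to the right and rows downward; lengths in m; the calibration is good to about 2 mm. A picture is of the moment at which its call begins: read the wrist's pose just before it. camera_model takes no time and is no camera call; for the wrist camera it gives the pose at the moment of the call.
- env.hand_in(): hands the job in; it is judged then, once.
The state is a dict: "t": time; "q": joint angles; "qvel": joint speeds; "joint_torque": joint torques, N m; "eef_pos": TCP position; "tcp_rot": TCP orientation; "contact_force": force on the tool from outside, world axes, zero at the start; "torque": the same for the moment, N m; "width": finger opening in m; "grasp_force": force on a finger pad.
Only numpy, scipy, OpenCV 4.12 (cv2) and the standard library are available. Lean on these libraries where they do the work, as an engineer would, in place of code of your own. Each camera call takes 0.05 s, during which the arm holds its last target. There are 200 camera calls.

## Task

Lay the dark walnut blank flat on the plywood sawing board, bevelled edge towards you, with its square long edge flush along the green fence and its end against the aluminium stop. Then press it with one slanting push of the fingertips against the fence and down on the board together, about 10 N each way, and finish while still holding that push, as if for the saw. Leave the other things on the bench where they are.

Things in the scene. Friction and masses are not known exactly. Their poses are not given: they have to be found in the camera images.
- blank: dark walnut block, loose, 44 (x) x 100 (y) x 32 (z) mm, about 0.11 kg. Origin: centre of its underside; z up. A pale, freshly planed 45 degree bevel, 12 mm wide and 12 mm high, runs the full length of the top of its -x long side: that side is upright up to 20 mm, then slopes to the top face. The +x side and both ends are square and upright. It starts on the bench left or right of the sawing board, bevel roughly towards the robot (-x).
- heel_left (a point): on the blank: lower corner of its square +x side at its +y end, (22, 50, 0) mm from the blank's origin; axes as the blank
- heel_right (a point): on the blank: lower corner of its square +x side at its -y end, (22, -50, 0) mm from the blank's origin; axes as the blank
- board: plywood base of the sawing board, fixed to the bench, 170 (x) x 250 (y) x 16 (z) mm. Origin: centre of its underside, on the bench; its top is 16 mm up. +x points from the open front edge to the fence, +y along the fence to the stop. A dark line across it and a saw slot in the fence at y = -85 mm are only marks.
- fence: green painted wooden bar fixed on the far (+x) edge of the board, 22 (x) x 250 (y) x 34 (z) mm, axes as the board. Origin: centre of its underside, on the board's top, 74 mm in +x from the board's origin
- fence_face (a point): middle of the foot of the fence's working face, which looks to the board's -x; on the board's top, 63 mm in +x from the board's origin; axes as the board
- stop: aluminium block fixed on the board against the fence, at its left (+y) end, 70 (x) x 24 (y) x 28 (z) mm with two screw heads 8 mm high on top, axes as the board. It reaches from the fence face 70 mm towards the front. Origin: centre of its underside, on the board's top; its place along the fence differs each time
- stop_face (a point): foot of the middle of the stop's working face, which looks to the board's -y; 12 mm in -y from the stop's origin, on the board's top; axes as the board
- offcut: pale wood offcut without bevel, loose, 45 x 85 x 26 mm, on the other side of the board from the blank; origin: centre of its underside. Leave alone
- tin: black round tin, 68 mm across, 30 mm high, beyond the board; origin: centre of its underside. Leave alone
- dish: white bowl, 100 mm across, 38 mm high, beyond the board on the left; origin: centre of its underside. Leave alone
- clamp: small wooden ring clamp with a brass band, about 90 x 40 x 22 mm, beyond the board on the right; origin: on its underside near the middle. Leave alone
- hammer: hammer lying on the bench, 220 mm long, beyond the board on the right; origin: on its handle's line. Leave alone
- ringblank: brass ring, 25 mm across, 8 mm high, near the dish; origin: centre of its underside. Leave alone
Things that resemble listed ones, but are neither listed nor needed, are in the scene too. What is shaped like the blank but blue, orange or purple is not meant.

How it is judged:
By the outcome, as a careful person would: the job done as asked, in the order asked, and still so for the second after the job is handed in, while the arm keeps its last pose, push and grip.
It also fails if it takes over 64 s, if anything falls off the work surface, if the arm or the gripper's body presses on something with over 40 N, if the wrist force passes 120 N, or if a joint passes its speed limit or range.

## Working session

There is one attempt and no reset: what is moved stays moved. The work goes in short steps, Python scripts to look and compute and a tool call to move; the robot and the scene stay as the last step left them, time stands still between calls to the robot, and variables do not carry over. Pictures are saved under pics/ and viewed, at most 10 in all, crops included, and the job is handed in when it is done.

Besides the shell and the picture viewer there is one more tool, called after "Emit:" in YAML: its name, and indented under it one key for each argument. step_arm: Moves the arm, as the interface text tells. Its arguments: {"type":"object","properties":{"deltas":{"type":"array","items":{"type":"array","items":{"type":"number"}}}},"required":["deltas"]}

```bash
ls; mkdir -p pics
python3 - <<'E'
from cell import env
import cv2, numpy as np
s=env.observe(); print(s, env.grip_point_offset)
np.set_printoptions(precision=4,suppress=True)
for n in ("top","scene"):
    m=env.camera_model(n); print(n,m)
    im=env.grab_frame(n); cv2.imwrite(f"pics/{n}0.png",im[:,:,::-1])
E
```

```text
pics
{'t': 0.0, 'q': array([-1.29091832,  0.38425195,  0.01633259,  1.37116079, -0.00625857,
        1.38819149, -0.04644844]), 'qvel': array([ 0.00108459, -0.00117936, -0.00113741, -0.00040302, -0.00097822,
       -0.00161031,  0.00134289]), 'joint_torque': array([ 8.61393182e-04, -6.27590346e+01,  8.44869129e-01, -3.71822762e+01,
        1.66295667e-02,  1.41818143e-02, -1.52681110e-05]), 'eef_pos': array([0.20985377, 0.58818205, 0.23026695]), 'tcp_rot': array([-3.13963166e+00,  6.11375129e-05,  2.79897591e+00]), 'contact_force': array([-0.38642549,  0.39298684, -0.10538758]), 'torque': array([ 0.02935545, -0.06680074,  0.00923662]), 'grasp_force': 0.0, 'width': 0.08550781168100341} 0.0187
top {'vertical_fov': 46.51146294024354, 'cx': 310.8597555428032, 'cy': 242.66485172193583, 'extrinsics': array([[ 0.0029, -0.9999, -0.0152, -0.0386],
       [-0.9954, -0.0015, -0.0956,  0.5145],
       [ 0.0956,  0.0154, -0.9953,  1.1307],
       [ 0.    ,  0.    ,  0.    ,  1.    ]])}
scene {'vertical_fov': 44.5187581405232, 'cx': 322.0517198754533, 'cy': 224.45216560838324, 'extrinsics': array([[ 0.6367,  0.7709,  0.0168, -0.2722],
       [ 0.6399, -0.5161, -0.5694, -0.3274],
       [-0.4303,  0.3733, -0.8219,  1.5075],
       [ 0.    ,  0.    ,  0.    ,  1.    ]])}
```

View pics/top0.png

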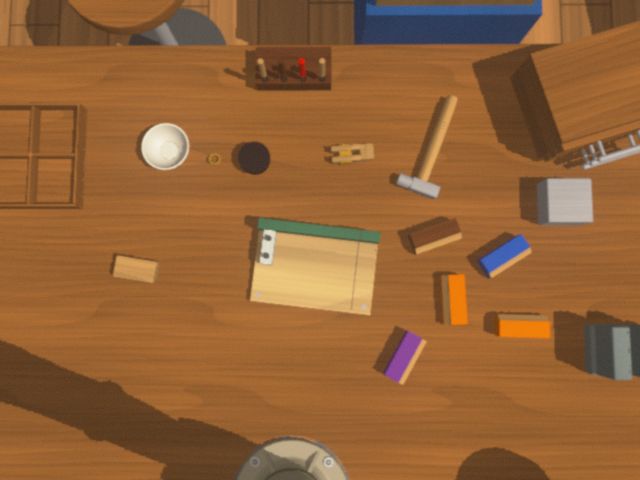

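View pics/scene0.png

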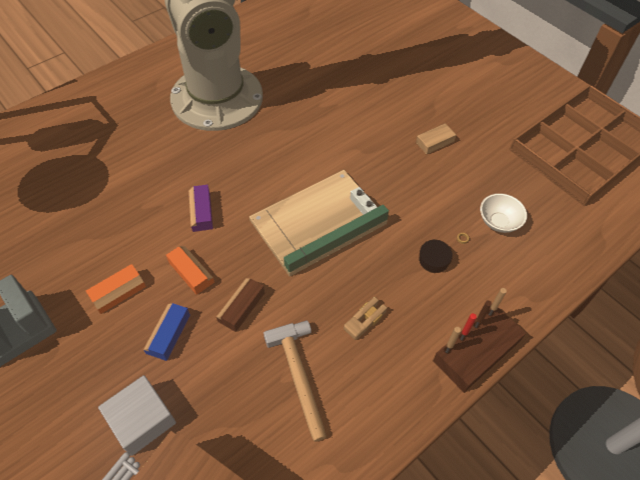

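The top view shows the walnut blank at about (435,236) with its pale bevel facing down the picture, towards the robot. The board spans (250-380, 220-315), with the green fence along its top edge and the stop at (267,246). The scene view confirms this. The blue, orange and purple decoys lie to the right.

```bash
cat > h.py <<'E'
import numpy as np, cv2
from scipy.spatial.transform import Rotation as R
np.set_printoptions(precision=4,suppress=True)
def cast(m,uv,z):
    f=240/np.tan(np.radians(m["vertical_fov"])/2); E=np.array(m["extrinsics"])
    uv=np.atleast_2d(np.float64(uv)); d=np.c_[(uv[:,0]-m["cx"])/f,(uv[:,1]-m["cy"])/f,np.ones(len(uv))]@E[:3,:3]
    c=-E[:3,:3].T@E[:3,3]; return c+d*((z-c[2])/d[:,2])[:,None]
def proj(m,P):
    f=240/np.tan(np.radians(m["vertical_fov"])/2); E=np.array(m["extrinsics"])
    p=np.atleast_2d(P)@E[:3,:3].T+E[:3,3]; return np.c_[f*p[:,0]/p[:,2]+m["cx"],f*p[:,1]/p[:,2]+m["cy"]]
def big(mask):
    n,l,s,c=cv2.connectedComponentsWithStats(mask.astype(np.uint8)); return l==1+np.argmax(s[1:,4])
def move(s,pos,rot):
    "rest of the way in tool axes and step units (sum over rows): shift/0.6, turn/90deg"
    T=R.from_euler("xyz",s["tcp_rot"]); return T.inv().apply(np.array(pos)-s["eef_pos"])/0.6,(T.inv()*rot).as_rotvec()/(np.pi/2)
E
python3 - <<'E'
from h import *; from cell import env
m=env.camera_model("top"); im=cv2.imread("pics/top0.png"); h=cv2.cvtColor(im,cv2.COLOR_BGR2HSV).astype(int)
g=big((h[...,0]>60)&(h[...,0]<90)&(h[...,1]>80))
r=cv2.minAreaRect(np.argwhere(g)[:,::-1].astype(np.float32)); print("fence",r,cast(m,cv2.boxPoints(r),.05))
print(h[232:258:3,430]); print(h[225,415],h[260,430])
sub=np.zeros(g.shape,bool); sub[205:265,400:472]=1
w=big(sub&(h[...,2]<105)); 
r=cv2.minAreaRect(np.argwhere(w)[:,::-1].astype(np.float32)); print("blank",r,cast(m,cv2.boxPoints(r),.032))
s=big((h[...,1]<50)&(h[...,2]>120)&(np.indices(g.shape)[1]>250)&(np.indices(g.shape)[1]<290)&(np.indices(g.shape)[0]>220)&(np.indices(g.shape)[0]<280))
r=cv2.minAreaRect(np.argwhere(s)[:,::-1].astype(np.float32)); print("stop",r,cast(m,cv2.boxPoints(r),.044))
v=im.copy(); v[g]=(0,255,0); v[w]=(255,0,255); v[s]=(0,0,255)
cv2.imwrite("pics/crop1.png",cv2.resize(v[200:330,240:480],None,fx=3.3,fy=3.3,interpolation=cv2.INTER_NEAREST))
E
```

```text
fence ((283.0, 223.0), (0.0, 0.0), 0.0) [[0.5522 0.0188 0.05  ]
 [0.5522 0.0188 0.05  ]
 [0.5522 0.0188 0.05  ]
 [0.5522 0.0188 0.05  ]]
[[ 13 169 119]
 [ 10 173 118]
 [ 12 180 122]
 [ 13 169 122]
 [ 16 146 202]
 [ 17 145 216]
 [ 14 163 163]
 [ 15 178 162]
 [ 13 169 160]]
[ 14 157 125] [ 14 178 149]
blank ((416.0097961425781, 230.3623809814453), (24.537944793701172, 40.14836120605469), 37.746803283691406) [[ 0.5222 -0.2082  0.032 ]
 [ 0.5881 -0.2595  0.032 ]
 [ 0.5569 -0.2987  0.032 ]
 [ 0.4914 -0.2474  0.032 ]]
stop ((267.4769592285156, 246.18463134765625), (12.155403137207031, 34.7297248840332), 7.125016689300537) [[0.4718 0.0667 0.044 ]
 [0.5422 0.0588 0.044 ]
 [0.5392 0.0341 0.044 ]
 [0.4688 0.0422 0.044 ]]
```

View pics/crop1.png

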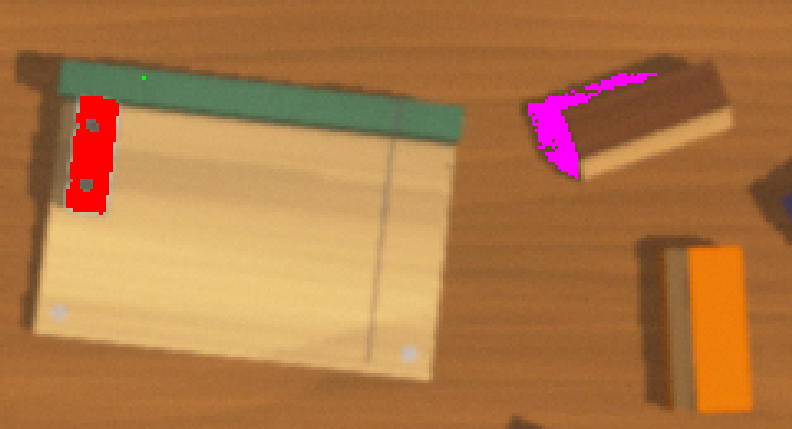

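The stop mask is good: it measures 70 x 24 mm at yaw of about -6.5°. The fence and blank masks failed. I'll redo them with the green hue and the pale bevel strip, at crop (580-735, 110-178).

Run:
```python
from h import *; from cell import env
m=env.camera_model("top"); im=cv2.imread("pics/top0.png"); h=cv2.cvtColor(im,cv2.COLOR_BGR2HSV).astype(int)
g=big((h[...,0]>50)&(h[...,0]<100)&(h[...,1]>50)&(np.indices(h.shape[:2])[1]<400)&(np.indices(h.shape[:2])[0]>200))
# lower edge of fence mask = foot of face z=.016
P=[]
for u in range(285,372):
    c=np.where(g[:,u])[0]
    P.append((u,c.max()+.5))
F=cast(m,P,.016); k=np.polyfit(F[:,1],F[:,0],1); print("fence face x=a*y+b",k,"yaw",-np.degrees(np.arctan(k[0])))
sub=np.zeros(g.shape,bool); sub[205:265,405:468]=1
b=big(sub&(h[...,2]>180)); r=cv2.minAreaRect(np.argwhere(b)[:,::-1].astype(np.float32))
c=cast(m,cv2.boxPoints(r),.026); print("bevel",b.sum(),r,c)
q=cast(m,[r[0]],.026)[0]
n=np.argwhere(b)[:,::-1]; W=cast(m,n,.026)[:,:2]; k=np.polyfit(W[:,1],W[:,0],1); yaw=-np.arctan(k[0])
print("yaw",np.degrees(yaw),"centre",q[:2]+.016*np.array([np.cos(yaw),np.sin(yaw)]), "y ext",W[:,1].min(),W[:,1].max())
s=env.observe()
print(move(s,[*(q[:2]+.016*np.array([np.cos(yaw),np.sin(yaw)])),.2],R.from_euler("xyz",[np.pi,0,yaw+np.pi/2])))
print(move(s,[.5,-.2,.2],R.from_euler("xyz",[np.pi,0,yaw-np.pi/2]))[1])
```

```text
fence face x=a*y+b [0.115  0.5379] yaw -6.561243002204857
bevel 281 ((438.3982238769531, 243.2149658203125), (5.919520378112793, 48.096099853515625), 70.34617614746094) [[ 0.5027 -0.2513  0.026 ]
 [ 0.5363 -0.3449  0.026 ]
 [ 0.5247 -0.3487  0.026 ]
 [ 0.4912 -0.2552  0.026 ]]
yaw 19.52171888809903 centre [ 0.5288 -0.2946] y ext -0.3467064795178908 -0.25375213798738605
(array([-0.995 , -1.2072,  0.0528]), array([-0.001 ,  0.0005,  0.5649]))
[-0.0006 -0.0012 -1.4351]
```

Emit:
step_arm:
  deltas:
    - [-0.056, -0.037, 0, 0, 0, 0, 1]
    - [-0.056, -0.037, 0, 0, 0, 0, 1]
    - [-0.056, -0.037, 0, 0, 0, 0, 1]
    - [-0.056, -0.037, 0, 0, 0, 0, 1]
    - [-0.056, -0.037, 0, 0, 0, 0, 1]
    - [-0.056, -0.037, 0, 0, 0, 0, 1]
    - [-0.056, -0.037, 0, 0, 0, 0, 1]
    - [-0.056, -0.037, 0, 0, 0, 0, 1]

```text
t: 0.77
eef_pos: [0.4042, 0.3291, 0.2311]
tcp_rot: [-3.141, -0.0, 2.799]
contact_force: [1.4, 0.6, 0.6]
width: 0.0857
grasp_force: 0.0
```

Emit:
step_arm:
  deltas:
    - [-0.056, -0.037, 0, 0, 0, 0, 1]
    - [-0.056, -0.037, 0, 0, 0, 0, 1]
    - [-0.056, -0.037, 0, 0, 0, 0, 1]
    - [-0.056, -0.037, 0, 0, 0, 0, 1]
    - [-0.027, -0.063, 0, 0, 0, 0, 1]
    - [-0.027, -0.063, 0, 0, 0, 0, 1]
    - [-0.027, -0.063, 0, 0, 0, 0, 1]
    - [-0.027, -0.063, 0, 0, 0, 0, 1]

```text
t: 1.43
eef_pos: [0.51, 0.036, 0.2309]
tcp_rot: [-3.141, -0.001, 2.799]
contact_force: [1.7, 0.3, -0.2]
width: 0.0852
grasp_force: 0.0
```

Emit:
step_arm:
  deltas:
    - [-0.027, -0.063, 0, 0, 0, 0, 1]
    - [-0.027, -0.063, 0, 0, 0, 0, 1]
    - [-0.027, -0.063, 0, 0, 0, 0, 1]
    - [-0.027, -0.063, 0, 0, 0, 0, 1]
    - [-0.027, -0.063, 0, 0, 0, 0, 1]
    - [-0.027, -0.063, 0, 0, 0, 0, 1]
    - [-0.027, -0.063, 0, 0, 0, 0, 1]
    - [-0.027, -0.063, 0, 0, 0, 0, 1]

```text
t: 2.1
eef_pos: [0.5306, -0.292, 0.231]
tcp_rot: [3.141, -0.0, 2.8]
contact_force: [1.3, 0.0, -0.2]
width: 0.0857
grasp_force: 0.0
```

Emit:
step_arm:
  deltas:
    - [0, 0, 0.006, 0, 0, 0.07, 1]
    - [0, 0, 0.006, 0, 0, 0.07, 1]
    - [0, 0, 0.006, 0, 0, 0.07, 1]
    - [0, 0, 0.006, 0, 0, 0.07, 1]
    - [0, 0, 0.006, 0, 0, 0.07, 1]
    - [0, 0, 0.006, 0, 0, 0.07, 1]
    - [0, 0, 0.006, 0, 0, 0.07, 1]
    - [0, 0, 0.006, 0, 0, 0.07, 1]

```text
t: 2.77
eef_pos: [0.5307, -0.2901, 0.2019]
tcp_rot: [-3.141, -0.001, 1.914]
contact_force: [-0.1, 0.0, -0.9]
width: 0.0853
grasp_force: 0.0
```

Run:
```python
from h import *; from cell import env
s=env.observe(); m=env.camera_model("wrist"); im=env.grab_frame("wrist")[:,:,::-1]; cv2.imwrite("pics/w1.png",im)
print(s["t"],s["eef_pos"],s["tcp_rot"],s["q"],s["qvel"]); print(proj(m,[[.5288,-.2946,.03]]))
```

```text
2.7667 [ 0.5307 -0.2901  0.2019] [-3.1409 -0.0006  1.9139] [-0.1315  0.4377  0.7987  1.5019 -0.3173  1.3368  1.037 ] [-0.1665  0.1     0.2532  0.0736 -0.1537 -0.0581 -1.1909]
[[310.7462 215.487 ]]
```

View pics/w1.png

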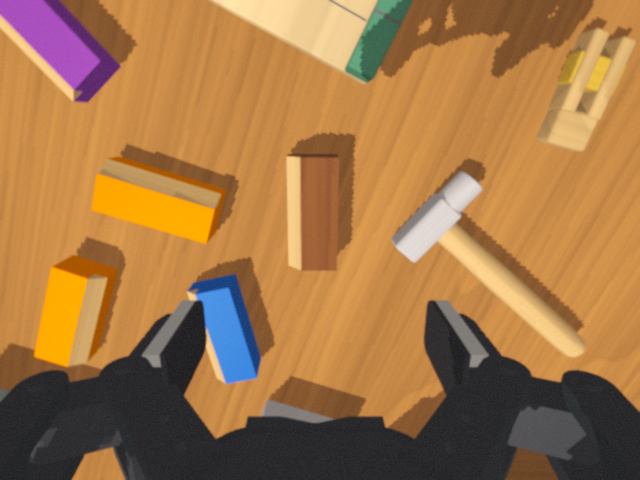

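The wrist view shows the blank's walnut top at (301-338, 155-270) with its bevel on the left. The hammer head is about 80 px to the right, so the fingers clear it. Next: refine the pose and work out the descent.

Run:
```python
from h import *; from cell import env
s=env.observe(); m=env.camera_model("wrist"); im=cv2.imread("pics/w1.png"); h=cv2.cvtColor(im,cv2.COLOR_BGR2HSV).astype(int)
sub=np.zeros(h.shape[:2],bool); sub[140:285,275:350]=1
print(h[213,310:350:4],h[213,290])
w=big(sub&(h[...,2]>175)&(h[...,1]<150)&(np.indices(sub.shape)[1]<305))
r=cv2.minAreaRect(np.argwhere(w)[:,::-1].astype(np.float32)); print(r); c=cast(m,cv2.boxPoints(r),.026); print(c)
T=cast(m,[[301,155],[338,155],[336.5,270],[302,270]],.032); print(T)
yv=T[1]-T[2]; yaw=np.arctan2(-yv[0],yv[1]); C=T.mean(0)[:2]-.006*np.array([np.cos(yaw),np.sin(yaw)])
print(np.degrees(yaw),C, "sizes",np.linalg.norm(T[0]-T[1]),np.linalg.norm(T[1]-T[2]))
print(move(s,[*C,.003],R.from_euler("xyz",[np.pi,0,yaw+np.pi/2])))
```

```text
[[ 13 164 163]
 [ 13 165 165]
 [ 13 169 157]
 [ 12 168 158]
 [ 12 162 154]
 [ 11 163 155]
 [ 12 172 162]
 [ 13 165 142]
 [ 15 165 130]
 [ 14 171 136]] [ 18 114 249]
((293.6524963378906, 212.49740600585938), (113.23796081542969, 14.743643760681152), 89.02897644042969)
[[ 0.4921 -0.2538  0.026 ]
 [ 0.5036 -0.2496  0.026 ]
 [ 0.5374 -0.3449  0.026 ]
 [ 0.5248 -0.3495  0.026 ]]
[[ 0.5041 -0.2481  0.032 ]
 [ 0.5326 -0.2382  0.032 ]
 [ 0.5662 -0.3333  0.032 ]
 [ 0.5372 -0.3434  0.032 ]]
19.488303901823766 [ 0.5294 -0.2928] sizes 0.030127579431116765 0.10082386218742788
(array([-0.0046, -0.0029,  0.33  ]), array([-0.001 , -0.0009, -0.0031]))
```

Emit:
step_arm:
  deltas:
    - [-0.002, -0.001, 0.05, 0, 0, -0.003, 0.7]
    - [-0.002, -0.001, 0.06, 0, 0, 0, 0.7]
    - [0, -0.001, 0.06, 0, 0, 0, 0.7]
    - [0, 0, 0.06, 0, 0, 0, 0.7]
    - [0, 0, 0.05, 0, 0, 0, 0.7]
    - [0, 0, 0.035, 0, 0, 0, 0.7]
    - [0, 0, 0.015, 0, 0, 0, 0.7]
    - [0, 0, 0.004, 0, 0, 0, 0.7]

```text
t: 3.48
eef_pos: [0.5288, -0.2925, 0.0001]
tcp_rot: [-3.139, -0.002, 1.926]
contact_force: [-0.5, -0.0, -0.4]
width: 0.0723
grasp_force: 0.0
```

Emit:
step_arm:
  deltas:
    - [0, 0, 0, 0, 0, 0, -1]
    - [0, 0, 0, 0, 0, 0, -1]
    - [0, 0, 0, 0, 0, 0, -1]
    - [0, 0, 0, 0, 0, 0, -1]
    - [0, 0, 0, 0, 0, 0, -1]
    - [0, 0, 0, 0, 0, 0, -1]
    - [0, 0, 0, 0, 0, 0, -1]
    - [0, 0, 0, 0, 0, 0, -1]

```text
t: 4.15
eef_pos: [0.5315, -0.294, 0.0042]
tcp_rot: [3.139, 0.002, 1.924]
contact_force: [0.1, 0.2, 7.7]
width: 0.0427
grasp_force: 62.3
```

Emit:
step_arm:
  deltas:
    - [0, 0, -0.01, 0, 0, 0, -1]
    - [0, 0, -0.03, 0, 0, 0, -1]
    - [0, 0, -0.03, 0, 0, 0, -1]
    - [0, 0, -0.03, 0, 0, 0, -1]
    - [0, 0, -0.03, 0, 0, 0, -1]
    - [0, 0, -0.02, 0, 0, 0, -1]
    - [0.02, 0.004, 0, 0, 0, 0, -1]
    - [0.04, 0.01, 0, 0, 0, 0, -1]

```text
t: 4.82
eef_pos: [0.525, -0.26, 0.0938]
tcp_rot: [3.141, 0.004, 1.919]
contact_force: [0.2, 0.9, -2.5]
width: 0.0425
grasp_force: 61.2
```

Emit:
step_arm:
  deltas:
    - [0.055, 0.01, 0, 0, 0, 0, -1]
    - [0.055, 0.01, 0, 0, 0, 0, -1]
    - [0.055, 0.01, 0, 0, 0, 0, -1]
    - [0.055, 0.01, 0, 0, 0, 0, -1]
    - [0.055, 0.01, 0, 0, 0, 0, -1]
    - [0.055, 0.01, 0, 0, 0, 0, -1]
    - [0.04, 0.01, 0, 0, 0, 0, -1]
    - [0.02, 0.004, 0, 0, 0, 0, -1]

```text
t: 5.48
eef_pos: [0.4855, -0.0173, 0.0922]
tcp_rot: [3.141, -0.002, 1.929]
contact_force: [-0.1, 0.2, -1.9]
width: 0.0427
grasp_force: 61.2
```

Emit:
step_arm:
  deltas:
    - [0, 0, 0, 0, 0, 0.03, -1]
    - [0, 0, 0, 0, 0, 0.047, -1]
    - [0, 0, 0, 0, 0, 0.06, -1]
    - [0, 0, 0, 0, 0, 0.06, -1]
    - [0, 0, 0, 0, 0, 0.06, -1]
    - [0, 0, 0, 0, 0, 0.04, -1]
    - [0, 0, 0, 0, 0, 0, -1]
    - [0, 0, 0, 0, 0, 0, -1]

```text
t: 6.15
eef_pos: [0.4861, -0.0216, 0.0922]
tcp_rot: [-3.141, -0.0, 1.46]
contact_force: [0.2, -0.0, -1.1]
width: 0.0425
grasp_force: 61.2
```

Run:
```python
from h import *; from cell import env
s=env.observe(); m=env.camera_model("wrist"); cv2.imwrite("pics/w2.png",env.grab_frame("wrist")[:,:,::-1])
cv2.imwrite("pics/top2.png",env.grab_frame("top")[:,:,::-1])
print(s["t"],s["eef_pos"],s["tcp_rot"],s["width"],s["contact_force"])
print(move(s,[.4881,-.0225,s["eef_pos"][2]],R.from_euler("xyz",[np.pi,0,np.radians(83.5)])))
```

```text
6.15 [ 0.4861 -0.0216  0.0922] [-3.1415 -0.0001  1.4596] 0.04247121246442777 [ 0.2292 -0.0033 -1.1033]
(array([-0.0012,  0.0036, -0.    ]), array([-0.0001, -0.0001,  0.0014]))
```

View pics/w2.png

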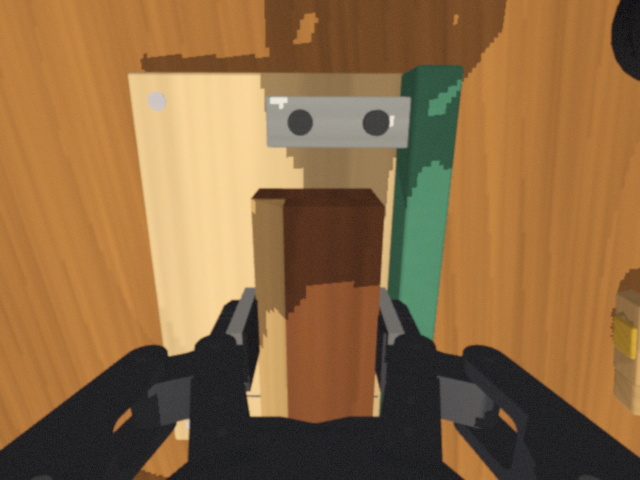

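The blank is held square to the board, with the stop at (267-410, 97-148) ahead of it and the fence on the right. Now I'll lower it and slide it to the stop.

Emit:
step_arm:
  deltas:
    - [0, 0.003, 0.01, 0, 0, 0.001, -1]
    - [0, 0, 0.025, 0, 0, 0, -1]
    - [0, 0, 0.03, 0, 0, 0, -1]
    - [0, 0, 0.025, 0, 0, 0, -1]
    - [0, 0, 0.014, 0, 0, 0, -1]
    - [0, 0, 0.008, 0, 0, 0, -1]
    - [0, 0, 0.004, 0, 0, 0, -1]
    - [0, 0, 0.001, 0, 0, 0, -1]

```text
t: 6.92
eef_pos: [0.4881, -0.022, 0.0218]
tcp_rot: [-3.142, 0.0, 1.456]
contact_force: [-0.1, -0.7, -1.8]
width: 0.0425
grasp_force: 61.2
```

Emit:
step_arm:
  deltas:
    - [0, 0, 0.001, 0, 0, 0, -1]
    - [0.003, 0, 0, 0, 0, 0, -1]
    - [0.003, 0, 0, 0, 0, 0, -1]
    - [0.003, 0, 0, 0, 0, 0, -1]
    - [0.003, 0, 0, 0, 0, 0, -1]
    - [0.002, 0, 0, 0, 0, 0, -1]
    - [0, 0, 0, 0, 0, 0, -1]
    - [0, 0, 0, 0, 0, 0, -1]

```text
t: 7.58
eef_pos: [0.489, -0.0133, 0.0213]
tcp_rot: [-3.142, 0.0, 1.456]
contact_force: [0.1, -0.2, -2.1]
width: 0.0426
grasp_force: 61.2
```

Emit:
step_arm:
  deltas:
    - [0, 0, 0.001, 0, 0, 0, -1]
    - [0.002, 0, 0, 0, 0, 0, -1]
    - [0.002, 0, 0, 0, 0, 0, -1]
    - [0.002, 0, 0, 0, 0, 0, -1]
    - [0.001, 0, 0, 0, 0, 0, -1]
    - [0, 0, 0, 0, 0, 0, -1]
    - [0, 0, 0, 0, 0, 0, -1]
    - [0, 0, 0, 0, 0, 0, -1]

```text
t: 8.25
eef_pos: [0.4894, -0.0094, 0.0207]
tcp_rot: [-3.141, 0.0, 1.456]
contact_force: [-0.1, -2.0, -1.1]
width: 0.0427
grasp_force: 61.3
```

Emit:
step_arm:
  deltas:
    - [0.002, 0, 0, 0, 0, 0, -1]
    - [0.001, 0, 0.001, 0, 0, 0, -1]
    - [0.001, 0, 0, 0, 0, 0, -1]
    - [0, 0, 0.001, 0, 0, 0, -1]
    - [0, 0, 0, 0, 0, 0, -1]
    - [0, 0, 0, 0, 0, 0, -1]
    - [0, 0, 0, 0, 0, 0, -1]
    - [0, 0, 0, 0, 0, 0, -1]

```text
t: 8.92
eef_pos: [0.4895, -0.0093, 0.0201]
tcp_rot: [-3.142, 0.002, 1.454]
contact_force: [-5.3, -8.9, 8.6]
width: 0.0428
grasp_force: 62.7
```

The end is against the stop and the underside is on the board. Release with a small opening and lift.

Emit:
step_arm:
  deltas:
    - [-0.002, 0, 0, 0, 0, 0, 0.25]
    - [0, 0, 0, 0, 0, 0, 0.25]
    - [0, 0, 0, 0, 0, 0, 0.25]
    - [0, 0, 0, 0, 0, 0, 0.25]
    - [0, 0, 0, 0, 0, 0, 0.25]
    - [0, 0, -0.02, 0, 0, 0, 0.25]
    - [0, 0, -0.03, 0, 0, 0, 0.25]
    - [0, 0, -0.03, 0, 0, 0, 0.25]

```text
t: 9.58
eef_pos: [0.4892, -0.0083, 0.0684]
tcp_rot: [-3.141, 0.001, 1.455]
contact_force: [-0.1, 0.7, 0.0]
width: 0.0533
grasp_force: 0.0
```

Emit:
step_arm:
  deltas:
    - [0, -0.02, -0.03, 0, 0, 0, -1]
    - [0, -0.03, -0.02, 0, 0, 0, -1]
    - [0, -0.03, 0, 0, 0, 0, -1]
    - [0, -0.02, 0, 0, 0, 0, -1]
    - [0, 0, 0, 0, 0, 0, -1]
    - [0, 0, 0, 0, 0, 0, -1]
    - [0, 0, 0, 0, 0, 0, -1]
    - [0, 0, 0, 0, 0, 0, -1]

```text
t: 10.25
eef_pos: [0.4308, -0.0014, 0.0978]
tcp_rot: [3.141, 0.0, 1.456]
contact_force: [-1.0, 0.1, 0.4]
width: -0.0001
grasp_force: 0.0
```

Run:
```python
from h import *; from cell import env
s=env.observe(); m=env.camera_model("wrist"); cv2.imwrite("pics/w3.png",env.grab_frame("wrist")[:,:,::-1])
print(s["t"],s["eef_pos"],s["tcp_rot"],s["width"],s["contact_force"],s["q"])
```

```text
10.25 [ 0.4308 -0.0014  0.0978] [3.1409 0.0005 1.4557] -5.65533794278281e-05 [-0.9857  0.078   0.4028] [-0.8843  0.0981  0.8657  2.0792 -0.0881  0.9997 -0.0885]
```

View pics/w3.png

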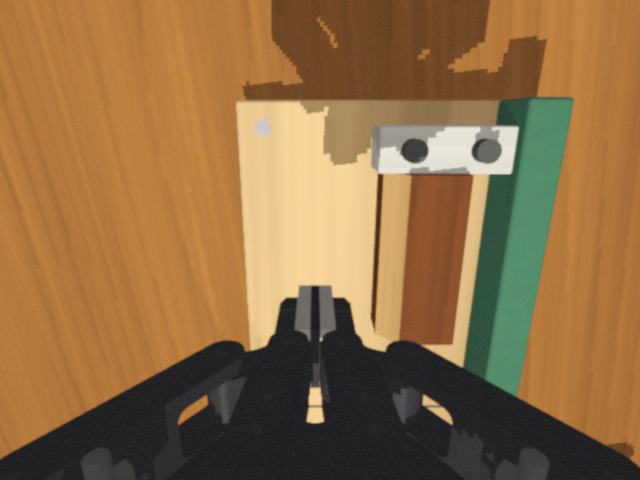

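The blank lies against the stop, with its end at row 175, and sits parallel to the fence about 25 mm off it. Next I'll push it to the fence with shut fingertips, low on the front side.

Emit:
step_arm:
  deltas:
    - [0, 0, 0.01, 0, 0, 0, -1]
    - [0, 0, 0.025, 0, 0, 0, -1]
    - [0, 0, 0.03, 0, 0, 0, -1]
    - [0, 0, 0.025, 0, 0, 0, -1]
    - [0, 0, 0.02, 0, 0, 0, -1]
    - [0, 0, 0.01, 0, 0, 0, -1]
    - [0, 0.008, 0.003, 0, 0, 0, -1]
    - [0, 0.01, 0, 0, 0, 0, -1]

```text
t: 10.97
eef_pos: [0.4407, -0.0027, 0.0233]
tcp_rot: [-3.14, 0.001, 1.456]
contact_force: [-0.9, 0.2, -0.1]
width: -0.0
grasp_force: 0.0
```

Emit:
step_arm:
  deltas:
    - [0, 0.008, 0, 0, 0, 0, -1]
    - [0, 0.008, 0, 0, 0, 0, -1]
    - [0, 0.008, 0, 0, 0, 0, -1]
    - [0, 0.006, 0, 0, 0, 0, -1]
    - [0, 0.006, 0, 0, 0, 0, -1]
    - [0, 0.006, 0, 0, 0, 0, -1]
    - [0, 0.004, 0, 0, 0, 0, -1]
    - [0, 0, 0, 0, 0, 0, -1]

```text
t: 11.63
eef_pos: [0.4687, -0.0057, 0.0238]
tcp_rot: [3.141, 0.0, 1.456]
contact_force: [0.2, 0.3, 0.2]
width: 0.0001
grasp_force: 0.0
```

Emit:
step_arm:
  deltas:
    - [0, 0.006, 0, 0, 0, 0, -1]
    - [0, 0.005, 0, 0, 0, 0, -1]
    - [0, 0.004, 0, 0, 0, 0, -1]
    - [0, 0.003, 0, 0, 0, 0, -1]
    - [0, 0.002, 0, 0, 0, 0, -1]
    - [0, 0.002, 0, 0, 0, 0, -1]
    - [0, 0, 0, 0, 0, 0, -1]
    - [0, 0, 0, 0, 0, 0, -1]

```text
t: 12.3
eef_pos: [0.4763, -0.0066, 0.0224]
tcp_rot: [-3.131, -0.001, 1.456]
contact_force: [-18.4, 2.9, 13.2]
width: -0.0001
grasp_force: 9.7
```

Emit:
step_arm:
  deltas:
    - [0, -0.005, 0, 0, 0, 0, -1]
    - [0, -0.02, 0, 0, 0, 0, -1]
    - [0, -0.03, 0, 0, 0, 0, -1]
    - [0, -0.03, -0.02, 0, 0, 0, -1]
    - [0, 0, -0.04, 0, 0, 0, -1]
    - [0, 0, -0.04, 0, 0, 0, -1]
    - [0, 0, -0.03, 0, 0, 0, -1]
    - [0, 0, 0, 0, 0, 0, -1]

```text
t: 12.97
eef_pos: [0.4331, -0.0012, 0.105]
tcp_rot: [3.136, -0.003, 1.455]
contact_force: [1.1, 0.5, -0.2]
width: 0.0002
grasp_force: 0.0
```

Run:
```python
from h import *; from cell import env
s=env.observe(); m=env.camera_model("wrist"); im=env.grab_frame("wrist")[:,:,::-1]; cv2.imwrite("pics/w4.png",im); t=env.grab_frame("top")[:,:,::-1]
cv2.imwrite("pics/c4.png",np.hstack([cv2.resize(im[60:400,300:640],(400,400)),cv2.resize(t[210:320,240:390],(400,400))]))
print(s["t"],s["eef_pos"],s["tcp_rot"],s["width"],s["contact_force"],s["q"])
```

```text
12.9667 [ 0.4331 -0.0012  0.105 ] [ 3.1362 -0.0029  1.4554] 0.00023625402497254314 [ 1.0935  0.5261 -0.1949] [-0.9066  0.0861  0.8873  2.0707 -0.0812  1.0121 -0.0938]
```

View pics/c4.png

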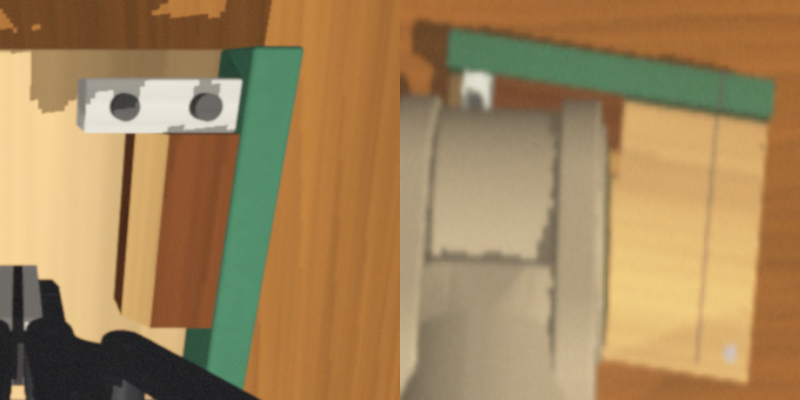

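The blank is flush along the fence, and the stop end looks closed. A short push on the right end will make sure of the stop contact.

Emit:
step_arm:
  deltas:
    - [-0.03, 0, 0, 0, 0, 0, -1]
    - [-0.05, 0, 0, 0, 0, 0, -1]
    - [-0.05, 0.02, 0, 0, 0, 0, -1]
    - [-0.04, 0.04, 0, 0, 0, 0, -1]
    - [-0.01, 0.04, 0, 0, 0, 0, -1]
    - [0, 0.016, 0, 0, 0, 0, -1]
    - [0, 0, 0.02, 0, 0, 0, -1]
    - [0, 0, 0.03, 0, 0, 0, -1]

```text
t: 13.73
eef_pos: [0.4876, -0.1172, 0.0706]
tcp_rot: [3.141, 0.001, 1.455]
contact_force: [0.7, 0.1, -0.1]
width: 0.0001
grasp_force: 0.0
```

Emit:
step_arm:
  deltas:
    - [0, 0, 0.03, 0, 0, 0, -1]
    - [0, 0, 0.03, 0, 0, 0, -1]
    - [0, 0, 0.015, 0, 0, 0, -1]
    - [0.01, 0, 0.005, 0, 0, 0, -1]
    - [0.02, 0, 0, 0, 0, 0, -1]
    - [0.015, 0, 0, 0, 0, 0, -1]
    - [0.006, 0, 0, 0, 0, 0, -1]
    - [0, 0, 0, 0, 0, 0, -1]

```text
t: 14.4
eef_pos: [0.4913, -0.0845, 0.024]
tcp_rot: [3.141, -0.001, 1.458]
contact_force: [-0.2, 1.5, 0.0]
width: -0.0001
grasp_force: 0.0
```

Emit:
step_arm:
  deltas:
    - [0.006, 0, 0, 0, 0, 0, -1]
    - [0.004, 0, 0, 0, 0, 0, -1]
    - [0.004, 0, 0, 0, 0, 0, -1]
    - [0.003, 0, 0, 0, 0, 0, -1]
    - [0.003, 0, 0, 0, 0, 0, -1]
    - [0.003, 0, 0, 0, 0, 0, -1]
    - [0, 0, 0, 0, 0, 0, -1]
    - [0, 0, 0, 0, 0, 0, -1]

```text
t: 15.07
eef_pos: [0.4924, -0.0724, 0.0237]
tcp_rot: [-3.142, 0.0, 1.456]
contact_force: [0.0, 0.7, 0.2]
width: 0.0
grasp_force: 0.0
```

Emit:
step_arm:
  deltas:
    - [0.003, 0, 0, 0, 0, 0, -1]
    - [0.003, 0, 0, 0, 0, 0, -1]
    - [0.002, 0, 0, 0, 0, 0, -1]
    - [0.002, 0, 0, 0, 0, 0, -1]
    - [0.001, 0, 0, 0, 0, 0, -1]
    - [0.001, 0, 0, 0, 0, 0, -1]
    - [0, 0, 0, 0, 0, 0, -1]
    - [0, 0, 0, 0, 0, 0, -1]

```text
t: 15.73
eef_pos: [0.4923, -0.072, 0.0239]
tcp_rot: [3.141, 0.007, 1.449]
contact_force: [-3.1, -19.9, 1.7]
width: 0.0002
grasp_force: 9.8
```

The blank is firmly against the stop. Back off, rise, go in front of the bevel and tilt the tool 45°.

Emit:
step_arm:
  deltas:
    - [-0.005, 0, 0, 0, 0, 0, -1]
    - [-0.025, 0, 0, 0, 0, 0, -1]
    - [0, 0, -0.02, 0, 0, 0, -1]
    - [0, 0, -0.03, 0, 0, 0, -1]
    - [0, 0, -0.03, 0, 0, 0, -1]
    - [0, 0, -0.03, 0, 0, 0, -1]
    - [0, 0, -0.03, 0, 0, 0, -1]
    - [0, -0.02, 0, 0, 0, 0, -1]

```text
t: 16.4
eef_pos: [0.4828, -0.082, 0.1117]
tcp_rot: [3.135, -0.0, 1.456]
contact_force: [0.2, -0.3, 1.0]
width: -0.0002
grasp_force: 0.0
```

Emit:
step_arm:
  deltas:
    - [0.033, -0.018, 0, 0, 0, 0, -1]
    - [0.033, -0.018, 0, 0, 0, 0, -1]
    - [0.033, -0.014, 0, 0, 0, 0, -1]
    - [0.034, 0, 0, 0, 0, 0, -1]
    - [0, 0, 0, -0.06, 0, 0, -1]
    - [0, 0, 0, -0.06, 0, 0, -1]
    - [0, 0, 0, -0.06, 0, 0, -1]
    - [0, 0, 0, -0.06, 0, 0, -1]

```text
t: 17.07
eef_pos: [0.4595, 0.0026, 0.1091]
tcp_rot: [2.758, -0.004, 1.458]
contact_force: [0.6, -1.9, -0.9]
width: 0.0001
grasp_force: 0.0
```

Emit:
step_arm:
  deltas:
    - [0, 0, 0, -0.06, 0, 0, -1]
    - [0, 0, 0, -0.06, 0, 0, -1]
    - [0, 0, 0, -0.06, 0, 0, -1]
    - [0, 0, 0, -0.06, 0, 0, -1]
    - [0, 0, 0, -0.02, 0, 0, -1]
    - [0, 0, 0, 0, 0, 0, -1]
    - [0, 0, 0, 0, 0, 0, -1]
    - [0, 0, 0, 0, 0, 0, -1]

```text
t: 17.73
eef_pos: [0.5352, 0.008, 0.1791]
tcp_rot: [2.456, 0.012, 1.447]
contact_force: [-0.3, -0.6, 0.5]
width: 0.0
grasp_force: 0.0
```

Run:
```python
from h import *; from cell import env
s=env.observe(); cv2.imwrite("pics/w5.png",env.grab_frame("wrist")[:,:,::-1])
print(s["t"],s["eef_pos"],s["tcp_rot"],s["contact_force"],s["q"])
T=R.from_euler("xyz",s["tcp_rot"]).as_matrix(); print(T)
u=np.array([.9936,-.1132,0]);v=np.array([.1132,.9936,0])
p=.4965*u+.046*v+[0,0,.042]; 
print("bevel mid",p, "tool-axis shift units",T.T@(p-s["eef_pos"])/.6)
```

```text
17.7333 [0.5352 0.008  0.1791] [2.456  0.0121 1.4466] [-0.2955 -0.6246  0.5044] [-0.8453 -0.254   0.5506  2.3258  0.8383  0.5266 -1.0184]
[[ 0.1238  0.769   0.6271]
 [ 0.9922 -0.0883 -0.0877]
 [-0.0121  0.6331 -0.774 ]]
bevel mid [ 0.4985 -0.0105  0.042 ] tool-axis shift units [-0.0354 -0.1889  0.1412]
```

View pics/w5.png

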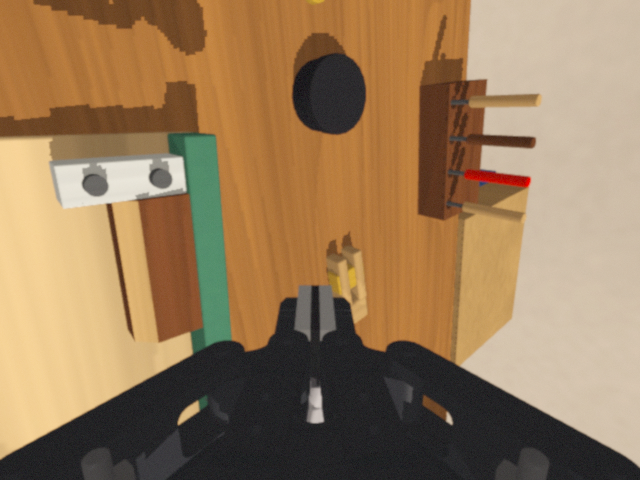

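The wrist view shows the blank still flush. The arm ran into its inward reach limit at 39°, which drove the tool forward. I'll reduce the tilt to about 20°, which is reachable.

Emit:
step_arm:
  deltas:
    - [0, 0, 0, 0.055, 0, 0, -1]
    - [0, 0, 0, 0.055, 0, 0, -1]
    - [0, 0, 0, 0.055, 0, 0, -1]
    - [0, 0, 0, 0.055, 0, 0, -1]
    - [0, 0, 0, 0, 0, 0, -1]
    - [0, 0, 0, 0, 0, 0, -1]
    - [0, 0, 0, 0, 0, 0, -1]
    - [0, 0, 0, 0, 0, 0, -1]

```text
t: 18.45
eef_pos: [0.5345, 0.008, 0.1783]
tcp_rot: [2.798, 0.013, 1.447]
contact_force: [-0.4, -0.2, -0.7]
width: 0.0001
grasp_force: 0.0
```

Run:
```python
from h import *; from cell import env
s=env.observe()
print(s["t"],s["eef_pos"],s["tcp_rot"],s["q"])
u=np.array([.9936,-.1132,0]);v=np.array([.1132,.9936,0])
p=.4965*u+.046*v+[0,0,.042]; goal=R.from_euler("xyz",[np.pi,0,1.457])*R.from_euler("x",-20,degrees=True)
print(move(s,p-.035*u+[0,0,.045],goal))
print("unit u,z in tool", goal.inv().apply([u,[0,0,1]])/.6)
```

```text
18.45 [0.5345 0.008  0.1783] [2.7983 0.0135 1.4474] [-1.0474 -0.0717  0.8864  2.0389  0.2173  0.8306 -0.3954]
(array([-0.0365, -0.1587,  0.1054]), array([-0.0037,  0.0101, -0.0029]))
unit u,z in tool [[ 0.0006  1.5662  0.57  ]
 [ 0.      0.57   -1.5662]]
```

Emit:
step_arm:
  deltas:
    - [-0.006, -0.026, 0.01, 0, 0.002, 0, -1]
    - [-0.006, -0.027, 0.015, 0, 0.002, 0, -1]
    - [-0.006, -0.027, 0.02, 0, 0.002, -0.003, -1]
    - [-0.006, -0.027, 0.02, -0.003, 0.002, 0, -1]
    - [-0.006, -0.027, 0.02, 0, 0.002, 0, -1]
    - [-0.006, -0.025, 0.02, 0, 0, 0, -1]
    - [0, 0, 0, 0, 0, 0, -1]
    - [0, 0, 0, 0, 0, 0, -1]

```text
t: 19.12
eef_pos: [0.4639, -0.0057, 0.0874]
tcp_rot: [2.794, -0.001, 1.457]
contact_force: [0.7, -0.7, 0.3]
width: -0.0
grasp_force: 0.0
```

Run:
```python
from h import *; from cell import env
s=env.observe()
print(s["t"],s["eef_pos"],s["tcp_rot"],s["q"],s["contact_force"])
u=np.array([.9936,-.1132,0]);v=np.array([.1132,.9936,0])
p=.4965*u+.046*v+[0,0,.042]; goal=R.from_euler("xyz",[np.pi,0,1.457])*R.from_euler("x",-20,degrees=True)
print(move(s,p,goal))
im=env.grab_frame("wrist")[:,:,::-1]; cv2.imwrite("pics/w6.png",im)
```

```text
19.1167 [ 0.4639 -0.0057  0.0874] [ 2.7944 -0.0006  1.4571] [-1.0049 -0.1413  0.8568  2.31    0.3355  0.6102 -0.4943] [ 0.74   -0.6886  0.3248]
(array([-0.0015,  0.029 ,  0.0909]), array([-0.0012, -0.0004, -0.0001]))
```

View pics/w6.png

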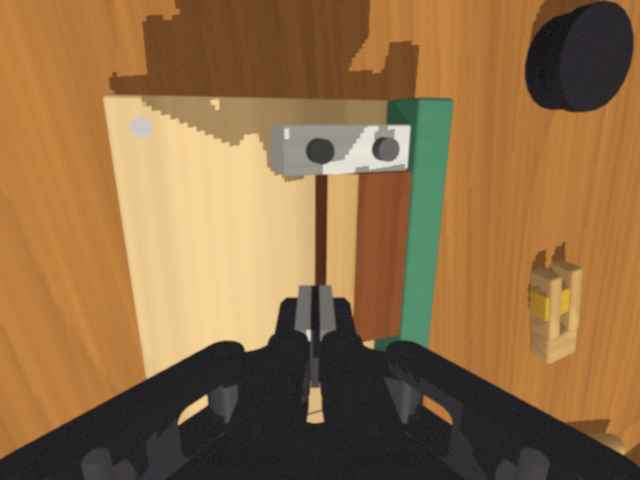

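The blank is flush along the fence and stop, and the fingertips at (315,290) are just in front of the bevel. Approach, then slant down at 45°.

Emit:
step_arm:
  deltas:
    - [0, 0, 0.012, 0, 0, 0, -1]
    - [0, 0, 0.018, 0, 0, 0, -1]
    - [0, 0, 0.018, 0, 0, 0, -1]
    - [0, 0, 0.012, 0, 0, 0, -1]
    - [0.0, 0.002, 0.0043, 0, 0, 0, -1]
    - [0, 0.002, 0.0043, 0, 0, 0, -1]
    - [0, 0.002, 0.0043, 0, 0, 0, -1]
    - [0, 0, 0, 0, 0, 0, -1]

```text
t: 19.83
eef_pos: [0.485, -0.0072, 0.049]
tcp_rot: [2.791, -0.0, 1.458]
contact_force: [-0.5, -0.8, 0.5]
width: 0.0004
grasp_force: 0.0
```

Emit:
step_arm:
  deltas:
    - [0, 0.001, 0.0022, 0, 0, 0, -1]
    - [0, 0.001, 0.0022, 0, 0, 0, -1]
    - [0, 0.001, 0.0022, 0, 0, 0, -1]
    - [0, 0.001, 0.0022, 0, 0, 0, -1]
    - [0, 0.001, 0.0022, 0, 0, 0, -1]
    - [0, 0, 0, 0, 0, 0, -1]
    - [0, 0, 0, 0, 0, 0, -1]
    - [0, 0, 0, 0, 0, 0, -1]

```text
t: 20.5
eef_pos: [0.4882, -0.0084, 0.0427]
tcp_rot: [2.794, -0.0, 1.457]
contact_force: [0.5, -0.5, 0.3]
width: -0.0002
grasp_force: 0.0
```

Emit:
step_arm:
  deltas:
    - [0, 0.001, 0.0021, 0, 0, 0, -1]
    - [0, 0.001, 0.0021, 0, 0, 0, -1]
    - [0, 0.001, 0.0021, 0, 0, 0, -1]
    - [0, 0, 0, 0, 0, 0, -1]
    - [0, 0, 0, 0, 0, 0, -1]
    - [0, 0, 0, 0, 0, 0, -1]
    - [0, 0, 0, 0, 0, 0, -1]
    - [0, 0, 0, 0, 0, 0, -1]

```text
t: 21.17
eef_pos: [0.491, -0.0085, 0.0402]
tcp_rot: [2.795, -0.002, 1.457]
contact_force: [-17.9, 1.2, 27.3]
width: 0.0001
grasp_force: 16.1
```

Emit:
step_arm:
  deltas:
    - [0, -0.0003, -0.0015, 0, 0, 0, -1]
    - [0, 0, 0, 0, 0, 0, -1]
    - [0, 0, 0, 0, 0, 0, -1]
    - [0, 0, 0, 0, 0, 0, -1]
    - [0, 0, 0, 0, 0, 0, -1]
    - [0, 0, 0, 0, 0, 0, -1]
    - [0, 0, 0, 0, 0, 0, -1]
    - [0, 0, 0, 0, 0, 0, -1]

```text
t: 21.83
eef_pos: [0.4906, -0.0084, 0.0406]
tcp_rot: [2.794, -0.001, 1.457]
contact_force: [-5.9, -0.3, 8.4]
width: -0.0001
grasp_force: 5.0
```

Emit:
step_arm:
  deltas:
    - [0, 0.0003, 0.0002, 0, 0, 0, -1]
    - [0, 0, 0, 0, 0, 0, -1]
    - [0, 0, 0, 0, 0, 0, -1]
    - [0, 0, 0, 0, 0, 0, -1]
    - [0, 0, 0, 0, 0, 0, -1]
    - [0, 0, 0, 0, 0, 0, -1]
    - [0, 0, 0, 0, 0, 0, -1]
    - [0, 0, 0, 0, 0, 0, -1]

```text
t: 22.5
eef_pos: [0.4907, -0.0085, 0.0405]
tcp_rot: [2.794, -0.001, 1.457]
contact_force: [-7.6, 1.7, 11.4]
width: 0.0002
grasp_force: 6.7
```

Emit:
step_arm:
  deltas:
    - [0, 0.0005, -0.0001, 0, 0, 0, -1]
    - [0, 0, 0, 0, 0, 0, -1]
    - [0, 0, 0, 0, 0, 0, -1]
    - [0, 0, 0, 0, 0, 0, -1]
    - [0, 0, 0, 0, 0, 0, -1]
    - [0, 0, 0, 0, 0, 0, -1]
    - [0, 0, 0, 0, 0, 0, -1]
    - [0, 0, 0, 0, 0, 0, -1]

```text
t: 23.17
eef_pos: [0.4907, -0.0085, 0.0405]
tcp_rot: [2.795, -0.001, 1.457]
contact_force: [-7.9, 0.9, 10.5]
width: -0.0001
grasp_force: 6.8
```

Run:
```python
from h import *; from cell import env
for i in range(3):
    print(env.observe()["contact_force"]); im=env.grab_frame("wrist")[:,:,::-1]
t=env.grab_frame("scene")[:,:,::-1]
cv2.imwrite("pics/c7.png",np.hstack([cv2.resize(im[60:400,200:540],(400,400)),cv2.resize(t[160:290,240:400],(400,400))]))
```

```text
[-7.8924  0.9141 10.521 ]
[-8.786   1.1573 11.196 ]
[-9.5035  1.2249  9.6229]
```

View pics/c7.png

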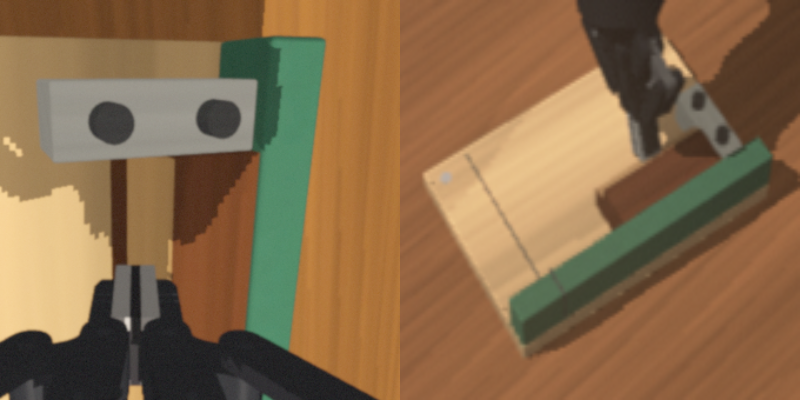

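The picture shows the blank flush on the fence and stop, with the fingertips on the bevel. The readings average about 9 N towards the fence and 10.5 N down, so I'm handing in.

```bash
python3 -c "
from cell import env
print(env.observe()['contact_force'], env.hand_in())"
```

```text
the job is handed in; nothing more can be done
[-8.40326667 -0.31606263 10.6184915 ] None
```

The blank lies flat on the board, flush along the fence and against the stop; I handed it in with the fingertips holding the slanting push on its bevel, about 8–9 N towards the fence and 10–11 N down.

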